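# Turn the trailer lamp plate over with the braai lifter

### The job

The trailer lamp plate on the rubber-topped paver is dry on its yellow side: turn it over with the braai lifter so that it ends lying flat on the paver with its bare metal side up, ready to spray, and never touch it with the gripper because fingerprints spoil the paint. First take the red tyre gauge off the paver, where the plate has to land, and set it down on the shelf as it lay, screen up; when the plate is over, lay the lifter flat on the shelf again, clear of the paver. Leave the spray bottle, socket and wheel brush where they are.

Things in the scene. Friction and masses are not known exactly. Their poses are not given: they have to be found in the camera images.
- paver: Fixed spray block: grey concrete paver 200 x 200 x 50 mm with a 5 mm black non-slip rubber mat on top (top surface 55 mm above the shelf). Origin: centre of its underside, on the shelf. Its +x side is the far side (away from the robot, give or take 0.2 rad) and y is its width; the plate sticks out over its +x edge.
- plate: Loose aluminium plate 100 (own x) x 130 (own y) x 6 mm, about 0.2 kg, four bolt holes. Origin: centre of the bare grey face; own z points out of the yellow face: up at the start, down at the end. It lies on the paver's far half, square to it within 0.1 rad, its far 30 to 40 mm sticking out over the +x edge, so a blade fits under. Lifted there it pivots on its near edge and can turn like a page.
- lifter: Steel braai lifter lying flat, 0.2 kg. Origin: centre of the blade's underside; own x points to the blade's tip, z up. Blade x -55 to 55, y -35 to 35, 2.5 mm thick; a cranked neck rises over x -55 to -85 to a wooden handle, 20 x 20 mm, x -85 to -205, centre line 32 mm above the underside; at x -214 a wire hook, bent down to the underside's level, props it. Balances near x -60.
- lifter_grip (a point): Point on the centre line of the lifter's handle, 115 mm behind the blade's centre and 32 mm above the blade's underside: a good place to pinch the 20 mm wide handle from above.
- gauge: Red plastic tyre pressure gauge, 127 x 32 x 26 mm with the black nozzle (20 mm diameter) at its +x end; 0.12 kg. Own x is its length, the rectangular red body (26 mm high) runs from x -62 to +38; origin: underside, 12 mm ahead of that body's middle; z up out of its screen. At the start it lies on the near half of the paver.
- spray_bottle: Bystander: closed white spray bottle standing upright, 68 mm diameter and 211 mm tall with a spray head that reaches 51 mm out from its axis. Origin: centre of its underside. It stands off the paver's far left or far right corner, in the way of a tool brought in from that side.
- socket: Bystander: stainless steel lug wrench socket lying on its side, 80 mm long (own x), 34 mm high. Origin: centre of its underside. It lies off the paver's other far corner; there is room above it for a raised tool.
- wheel_brush: Bystander: blue plastic wheel brush with black bristles, lying along own x, 195 mm long (x -98 to +95), 46 mm wide, 42 mm high. Origin: on the shelf, near its middle. It lies to the left or right of the paver, the lifter on the opposite side.

How it is judged:
By the outcome, as a careful person would: the job done as asked, in the order asked, and still so for the second after the job is handed in, with the robot touching nothing.
It also fails if it takes over 72 s, if anything falls off the work surface, if the arm or the gripper's body presses on something with over 40 N, if the wrist force passes 120 N, or if a joint passes its speed limit or range.

### The arm

A 7-joint arm with a two-finger parallel gripper is mounted at the origin on the work surface. World frame = base frame: x ahead of the robot, y to its left, z up, the work surface at z = 0. Lengths are in m, angles in degrees, forces in N, time in s.
With the tool pointing down it reaches from about 0.4 to 0.925 m from the base axis. Payload 4.1 kg.
Tool frame: the origin (TCP) lies midway between the tips of the shut fingers; the grasp point (between the pads) lies 19 mm behind it (hold_point_z is the distance from the TCP to the grasp point, in m); z points along the fingers, y is the line along which they close (so a half turn about z gives the same grasp; the last joint's range is limited). The gripper opens to 85 mm and grips with 20 to 120 N. Pads are 22 mm wide; open, the fingers measure 114 mm over their backs; the gripper's body (76 mm by 85 mm) begins 54 mm behind the grasp point. The pads swing forward as they close: fully open they stand 13 mm farther back than shut.
Start: joints at [61.421, 22.827, 2.584, 88.041, -1.071, 69.15, -2.905], TCP at [0.253, -0.599, 0.231] pointing down, gripper open.
Joint ranges: [-161.44, 161.44], [-28.35, 127.94], [-78.24, 83.42], [0, 140.83], [-78.03, 258.03], [13.02, 114.36], [-168.23, 168.23]. Speed limits (degrees/s): [147.25, 147.25, 180, 180, 180, 180, 180].

### API

Orientations are given as a 3x3 rotation matrix whose columns are the frame's x, y, z axes.
In Python, from bench import reach, movel, set_joints, ungrasp, clamp, dwell, inverse_kinematics, read_state, get_image, PlanningError, job_done, hold_point_z gives the robot as it stands. Calls block until the motion is done:
- reach(position, orientation): joint-space move of the TCP to a pose.
- movel(position, max_speed=0.15, rotation=None, contact_N=None): straight line of the TCP; rotation=None keeps the orientation; max_speed is the mean speed in m/s. With contact_N (N) it stops when the force on the tool has changed by that much, and returns True; else False.
- set_joints(angles): joint-space move.
- ungrasp() and clamp(): open the fingers fully, or close them until they stop; the grip force is fixed at half the most.
- dwell(seconds).
- inverse_kinematics(position, orientation): joint angles nearest the present ones, or None.
- read_state(): the state.
- get_image(name): name is "scene" or "top" or "wrist"; returns a dict with "color" (384x512x3 uint8, red, green, blue), "fx", "fy", "cx", "cy" (pixels), "k1" (the pictures are not rectified: a ray, as slopes to the right and down, at radius r is drawn at 1 + k1 r^2 times it, then the intrinsics apply), "R" (3x3) and "t" (3): a world point X has camera coordinates R X + t; the wrist camera has in their place "tool_from_camera" (4x4, takes a point from camera to tool coordinates, whose origin is the TCP and whose axes are the flange's). Camera axes: x right, y down, z forward; pixel columns grow to the right and rows downward; lengths in m; the calibration is good to about 2 mm. A picture is of the moment at which its call begins: read the wrist's pose just before it. There is no depth.
A pose or a line that the arm cannot do raises PlanningError and nothing moves.
- job_done(): hands the job in; it is judged then, once.
The state is a dict: "time": time; "q": joint angles; "qd": joint speeds; "joint_torque": joint torques, N m; "eef_pos": TCP position; "tcp_rot": TCP orientation; "force": force on the tool from outside, world axes, zero at the start; "torque": the same for the moment, N m; "finger_gap": opening from 0.0 (shut) to 1.0 (fully open); "gripper_force": force on a finger pad.
Only numpy, scipy, OpenCV 4.12 (cv2) and the standard library are available. Lean on these libraries where they do the work, as an engineer would, in place of code of your own. Each camera call takes 0.05 s, during which the arm holds its last target. There are 200 camera calls.

## Working session

There is one attempt and no reset: what is moved stays moved. The work goes in short steps, each a Python script; the robot and the scene stay as the last script left them, time stands still between calls to the robot, and variables do not carry over. Pictures are saved under pics/ and viewed, at most 10 in all, crops included, and the job is handed in when it is done.

```bash
ls; mkdir -p pics
python3 - <<'E'
from bench import *
import cv2, numpy as np
for n in ("top","scene"):
    im=get_image(n); 
    cv2.imwrite(f"pics/{n}0.png",cv2.resize(im["color"][:,:,::-1],(800,600),interpolation=cv2.INTER_CUBIC))
    print(n,im["fx"],im["fy"],im["cx"],im["cy"],im["k1"],np.round(-im["R"].T@im["t"],3),np.round(im["R"],3).tolist())
s=read_state();print(s["time"],s["q"],s["eef_pos"],s["tcp_rot"],hold_point_z, s["force"])
E
```

```text
pics
top 350.92464641193004 350.92464641193004 258.80315706606535 194.88015813072147 -0.10492200773305162 [0.359 0.031 1.102] [[-0.012, -1.0, 0.023], [-0.981, 0.007, -0.192], [0.192, -0.025, -0.981]]
scene 359.71751493595576 359.71751493595576 258.5146943707176 189.54846260111952 -0.10872372058959241 [1.164 0.063 0.657] [[-0.081, 0.997, -0.013], [0.699, 0.047, -0.714], [-0.711, -0.067, -0.7]]
0.1 [61.41904414 22.86793619  2.5810924  88.10684886 -1.07312906 69.14883215
 -2.90420782] [ 0.25282759 -0.59820436  0.23036553] [[ 9.21086673e-01  3.89356849e-01 -7.64840423e-04]
 [ 3.89357588e-01 -9.21085360e-01  1.55798016e-03]
 [-9.78730719e-05 -1.73283118e-03 -9.99998494e-01]] 0.0187 [-0.36927786  0.80555797  0.03194564]
```

View pics/top0.png

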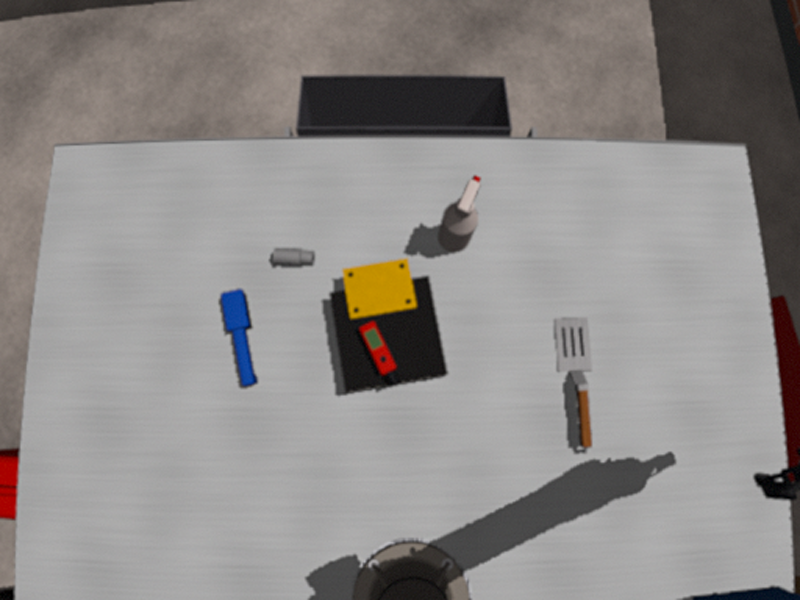

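View pics/scene0.png

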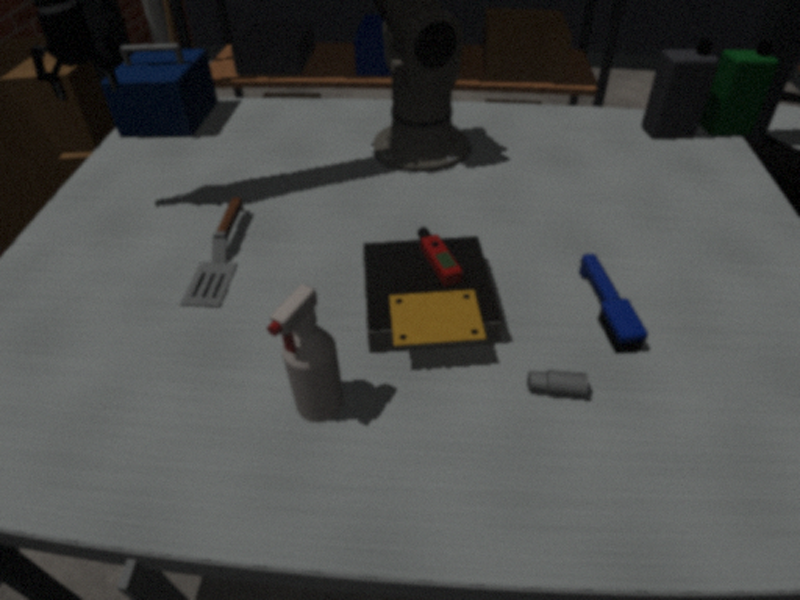

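Both views agree: top (up = +x, left = +y) shows the plate at px (380,289), the gauge at (378,350), the lifter blade at (572,345) with its handle end at (590,447), the bottle far right, and the socket far left. I'll convert these to world points next.

```bash
cat > h.py <<'E'
import numpy as np, cv2
from bench import *
def unproj(im,px,z,scale=1.5625,cam=None):
    """pixel (in enlarged picture) -> world point at height z"""
    K=np.array([[im["fx"],0,im["cx"]],[0,im["fy"],im["cy"]],[0,0,1]])
    p=(np.array(px,float).reshape(-1,1,2)+.5)/scale-.5
    u=cv2.undistortPoints(p,K,np.array([im["k1"],0,0,0.]))[:,0]
    d=np.c_[u,np.ones(len(u))]
    if cam is None: R,t=im["R"],im["t"]; C=-R.T@t; D=d@R
    else: C=cam[:3,3]; D=d@cam[:3,:3].T
    s=(z-C[2])/D[:,2]
    return C+s[:,None]*D
def wristpic(name):
    s=read_state(); im=get_image("wrist")
    T=np.eye(4);T[:3,:3]=s["tcp_rot"];T[:3,3]=s["eef_pos"]
    cam=T@im["tool_from_camera"]
    np.savez(f"pics/{name}.npz",cam=cam,**{k:im[k] for k in("fx","fy","cx","cy","k1")})
    cv2.imwrite(f"pics/{name}.png",cv2.resize(im["color"][:,:,::-1],(800,600),interpolation=cv2.INTER_CUBIC))
def down(yaw):
    """tool down, closing axis y at yaw deg from world x"""
    a=np.radians(yaw); y=np.array([np.cos(a),np.sin(a),0]); z=np.array([0,0,-1.])
    return np.c_[np.cross(y,z),y,z]
E
python3 - <<'E'
from h import *
np.set_printoptions(precision=3,suppress=True)
t=get_image("top"); s=get_image("scene")
def show(n,z,a,b=None):
    print(n,unproj(t,a,z)[:,:2].tolist() if 0 else "\n",unproj(t,a,z)); 
    if b: print(" scene\n",unproj(s,b,z))
show("paver fl fr nr nl",.055,[(331,293),(428,278),(447,375),(343,392)],[(498,329),(368,336),(364,244),(479,238)])
show("plate fl fr nr nl",.061,[(344,268),(408,260),(416,309),(351,318)],[(485,342),(393,346),(389,293),(478,290)])
show("gauge fl fr nr nl",.081,[(358,325),(376,321),(396,370),(379,376)],[(463,275),(441,283),(422,240),(441,235)])
show("blade tl tr br bl",.003,[(555,318),(589,318),(590,371),(555,370)],[(182,302),(222,305),(237,263),(197,261)])
show("handle front/end",.042,[(579,388),(587,445)],[(222,233),(237,200)])
show("bottle head",.2,[(467,196),(477,180)],[(311,292),(272,327)])
E
```

```text
paver fl fr nr nl 
 [[ 0.589  0.149  0.055]
 [ 0.618 -0.041  0.055]
 [ 0.427 -0.074  0.055]
 [ 0.397  0.124  0.055]]
 scene
 [[ 0.611  0.146  0.055]
 [ 0.638 -0.039  0.055]
 [ 0.432 -0.072  0.055]
 [ 0.403  0.122  0.055]]
plate fl fr nr nl 
 [[ 0.637  0.123  0.061]
 [ 0.653 -0.002  0.061]
 [ 0.555 -0.016  0.061]
 [ 0.538  0.109  0.061]]
 scene
 [[ 0.643  0.127  0.061]
 [ 0.659 -0.001  0.061]
 [ 0.554 -0.017  0.061]
 [ 0.538  0.118  0.061]]
gauge fl fr nr nl 
 [[0.521 0.094 0.081]
 [0.528 0.06  0.081]
 [0.436 0.023 0.081]
 [0.425 0.055 0.081]]
 scene
 [[0.528 0.094 0.081]
 [0.548 0.061 0.081]
 [0.447 0.027 0.081]
 [0.432 0.057 0.081]]
blade tl tr br bl 
 [[ 0.544 -0.306  0.003]
 [ 0.544 -0.378  0.003]
 [ 0.434 -0.373  0.003]
 [ 0.437 -0.3    0.003]]
 scene
 [[ 0.539 -0.372  0.003]
 [ 0.542 -0.3    0.003]
 [ 0.436 -0.306  0.003]
 [ 0.435 -0.383  0.003]]
handle front/end 
 [[ 0.399 -0.334  0.042]
 [ 0.289 -0.343  0.042]]
 scene
 [[ 0.4   -0.337  0.042]
 [ 0.296 -0.34   0.042]]
bottle head 
 [[ 0.73  -0.103  0.2  ]
 [ 0.761 -0.122  0.2  ]]
 scene
 [[ 0.701 -0.09   0.2  ]
 [ 0.759 -0.123  0.2  ]]
```

```bash
cat >> h.py <<'E'
YAW=np.radians(7.8); U=np.array([np.cos(YAW),np.sin(YAW),0]); Z=np.array([0,0,1.])
SGN=1      # tool y = SGN * lifter y
GRIP=np.array([-.115,0,.032])   # grasp point in lifter frame
def lifterR(th,u=None):
    u=U if u is None else u; th=np.radians(th)
    lx=-u*np.cos(th)-Z*np.sin(th); lz=-u*np.sin(th)+Z*np.cos(th)
    return np.c_[lx,np.cross(lz,lx),lz]
def tcp_for(tip,th,u=None,grip=None,sgn=None):
    """tool pose that puts the blade tip's upper edge (own x 55, z 2.5 mm) at tip"""
    sgn=SGN if sgn is None else sgn; grip=GRIP if grip is None else grip
    L=lifterR(th,u); g=tip+L@(grip-[.055,0,.0025])
    z=-L[:,2]; y=sgn*L[:,1]; R=np.c_[np.cross(y,z),y,z]
    return g+z*hold_point_z,R
HINGE=np.array([.5465,.0465,.055])  # middle of plate's near lower edge
def arc(al,r): a=np.radians(al); return HINGE+r*(U*np.cos(a)+Z*np.sin(a))
E
python3 - <<'E'
from h import *
np.set_printoptions(precision=1,suppress=True,linewidth=150)
print("pick gauge",inverse_kinematics([.478,.058,.059],down(112)),inverse_kinematics([.478,.058,.059],down(-68)))
for sg in(1,-1):
    print("SGN",sg,"pick",inverse_kinematics([.375,-.341,.013],down(91.5 if sg>0 else -88.5)))
    for n,(tip,th) in dict(hi=(arc(0,.13)+.3*Z,0),lo=(arc(0,.13)-.006*Z,0),ins=(arc(0,.073)-.006*Z,0),a40=(arc(40,.073),32),a70=(arc(70,.073),50),a90=(arc(90,.073),60),a105=(arc(105,.073),65)).items():
        print(n,tcp_for(tip,th,sgn=sg)[0].round(3),inverse_kinematics(*tcp_for(tip,th,sgn=sg)))
E
```

```text
pick gauge [ 32.7  26.4 -54.  119.1  28.8  48.3  73.7] [ 15.9  20.7 -32.8 119.5  16.   44.  -94.8]
SGN 1 pick [ 61.3  26.9 -28.9 117.7  19.9  40.  111.1]
hi [0.8 0.1 0.4] [ -2.   46.9 -22.2  32.8  16.4 101.9 -96.3]
lo [0.8 0.1 0.1] [ -1.2  51.8 -15.4  61.3  12.9  68.4 -97.9]
ins [0.8 0.1 0.1] [  0.7  45.9 -16.7  72.9  13.4  63.  -99.4]
a40 [0.7 0.1 0.2] [   9.7   19.7  -23.4  104.7   20.6   26.2 -108.5]
a70 [0.7 0.1 0.3] None
a90 [0.6 0.1 0.3] [-76.6  -8.6  63.2 136.5 145.8  15.9 126.9]
a105 [0.6 0.1 0.3] None
SGN -1 pick [ 37.7  24.6  -0.3 118.4   0.2  37.  -51.2]
hi [0.8 0.1 0.4] [  3.7  49.3 -43.6  32.4  32.7 104.8  79. ]
lo [0.8 0.1 0.1] [ 13.8  58.9 -49.8  60.7  42.2  76.8  68.4]
ins [0.8 0.1 0.1] [ 17.4  53.4 -49.1  72.3  39.8  71.4  65.8]
a40 [0.7 0.1 0.2] [ 14.4  20.5 -29.2 104.6  25.3  27.1  67.8]
a70 [0.7 0.1 0.3] [ 57.8  14.6 -74.8 122.9  85.1  15.6  10.6]
a90 [0.6 0.1 0.3] [-76.6  -8.6  63.2 136.5 145.8  15.9 -53.1]
a105 [0.6 0.1 0.3] None
```

Run:
```python
from h import *
np.set_printoptions(precision=3,suppress=True,linewidth=150)
p=np.array([.478,.058,0])
reach(p+.16*Z,down(112)); movel(p+.0585*Z,.15); clamp()
s=read_state(); print("gap",s["finger_gap"],s["gripper_force"],s["time"])
movel(p+.17*Z,.25)
g=np.array([.40,-.18,0])
reach(g+.13*Z,down(90)); 
print(movel(g+.005*Z,.1,contact_N=6)); s=read_state(); print(s["eef_pos"])
ungrasp(); movel(g+.15*Z,.3)
q=np.array([.375,-.341,0]); reach(q+.2*Z,down(-88.5))
wristpic("w1"); print(read_state()["time"],read_state()["q"])
```

```text
gap 0.3629073924520415 58.73823366011493 4.0417
False
[ 0.401 -0.18   0.006]
10.6083 [ 51.088  10.297 -15.376 109.184   3.099  60.943 -54.022]
```

View pics/w1.png

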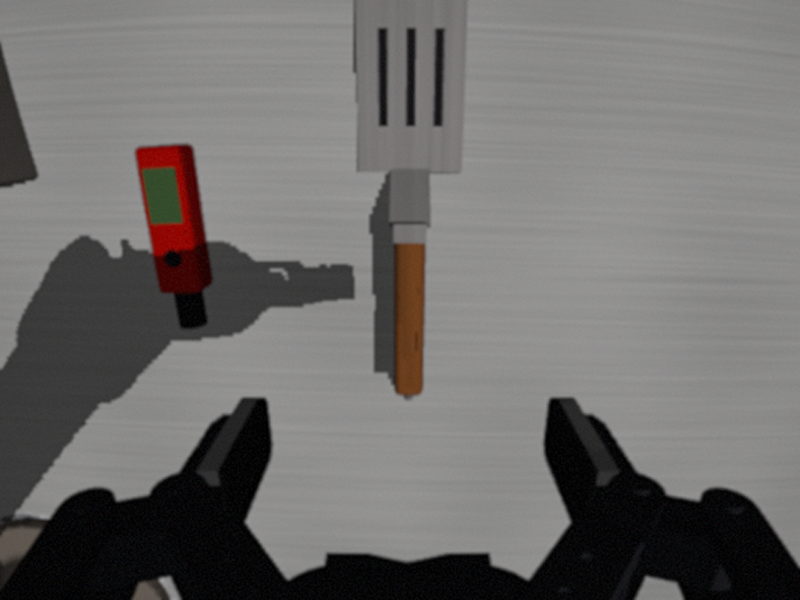

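The gauge lies screen up on the shelf, off the paver. The lifter handle runs from px (409,243) to (408,393), and the blade's centre slot from (411,30) to (410,125).

Run:
```python
from h import *
np.set_printoptions(precision=4,suppress=True,linewidth=150)
im=dict(np.load("pics/w1.npz")); cam=im["cam"]
print(unproj(im,[(409.5,243),(408.5,393)],.042,cam=cam)); print(unproj(im,[(411,30),(410.5,125),(357,171),(462,173)],.003,cam=cam))
SG=-1
for th1 in(15,25,32):
  for al in(0,30,60,75,90,105,115):
    print(th1,al,inverse_kinematics(*tcp_for(arc(al,.076),min(al*.4,th1),sgn=SG)))
print(inverse_kinematics(*tcp_for(arc(0,.13)+.25*Z,0,sgn=SG)))
```

```text
[[ 0.3932 -0.3414  0.042 ]
 [ 0.2874 -0.3438  0.042 ]]
[[ 0.5214 -0.3389  0.003 ]
 [ 0.4637 -0.3402  0.003 ]
 [ 0.4332 -0.305   0.003 ]
 [ 0.4338 -0.3758  0.003 ]]
15 0 [ 23.6436  60.8786 -66.5109  71.3051  54.4479  79.9893  59.5375]
15 30 [ 29.8846  49.0134 -66.4148  83.7283  52.1112  66.6809  56.1843]
15 60 [ 33.292   41.964  -66.3244  89.517   47.9486  62.0679  56.2967]
15 75 [ 34.6395  39.4297 -66.2841  91.8231  45.7822  60.9463  56.7398]
15 90 [ 36.0909  37.0209 -66.2426  94.5334  43.8568  59.3912  57.0421]
15 105 [ 37.5158  34.9228 -66.2031  97.4725  42.3586  57.4987  57.1359]
15 115 [ 38.3832  33.798  -66.1802  99.4654  41.7082  56.1172  57.0205]
25 0 [ 23.6436  60.8786 -66.5109  71.3051  54.4479  79.9893  59.5375]
25 30 [ 29.8846  49.0134 -66.4148  83.7283  52.1112  66.6809  56.1843]
25 60 [ 37.7212  34.6637 -66.2164  97.8979  48.5798  49.8189  53.3182]
25 75 [ 39.6349  30.9142 -66.1319 100.8734  45.7042  47.0793  54.2578]
25 90 [ 41.142   28.1097 -66.0564 103.3339  42.9589  45.3386  55.4475]
25 105 [ 42.5914  25.6351 -65.9802 106.0544  40.7426  43.2865  56.3335]
25 115 [ 43.4475  24.29   -65.9335 107.9278  39.7323  41.8143  56.6277]
32 0 [ 23.6436  60.8786 -66.5109  71.3051  54.4479  79.9893  59.5375]
32 30 [ 29.8846  49.0134 -66.4148  83.7283  52.1112  66.6809  56.1843]
32 60 [ 37.7212  34.6637 -66.2164  97.8979  48.5798  49.8189  53.3182]
32 75 [ 42.1592  26.4947 -66.0145 105.3946  46.0835  39.7273  52.5293]
32 90 [ 44.7325  21.5532 -65.8168 109.5161  42.5425  34.751   53.9536]
32 105 [ 46.206   18.7573 -65.6688 112.1067  39.292   32.5293  55.8832]
32 115 [ 47.0454  17.2336 -65.573  113.9076  37.7304  30.9729  56.7442]
[ 11.748   54.1869 -66.4252  40.1031  49.9393 103.8067  72.1052]
```

```bash
sed -i 's/^SGN=1 /SGN=-1 /' h.py
python3 - <<'E'
from h import *
np.set_printoptions(precision=3,suppress=True,linewidth=150)
q=np.array([.3735,-.3418,0])
movel(q+.013*Z,.2,rotation=down(-88.8)); clamp()
s=read_state(); print("gap",s["finger_gap"],s["gripper_force"],s["eef_pos"])
movel(q+.37*Z,.3)
p,R=tcp_for(arc(0,.14)+.31*Z,0); reach(p,R)
s=read_state(); print(s["q"],s["time"],s["force"])
p,R=tcp_for(arc(0,.14)-.008*Z,0); movel(p,.2)
im=get_image("scene"); c=im["color"][120:270,150:350,::-1]
cv2.imwrite("pics/s2.png",cv2.resize(c,(800,600),interpolation=cv2.INTER_CUBIC))
s=read_state(); print(s["q"],s["time"],s["eef_pos"])
E
```

```text
gap 0.22317461399436397 58.642796874046326 [ 0.374 -0.342  0.013]
[  5.42   54.72  -66.362  26.12   53.787 111.945  77.355] 15.95 [-0.278 -0.357 -2.854]
[ 17.681  65.591 -65.383  58.23   56.384  83.862  64.462] 17.7417 [0.854 0.089 0.059]
```

View pics/s2.png

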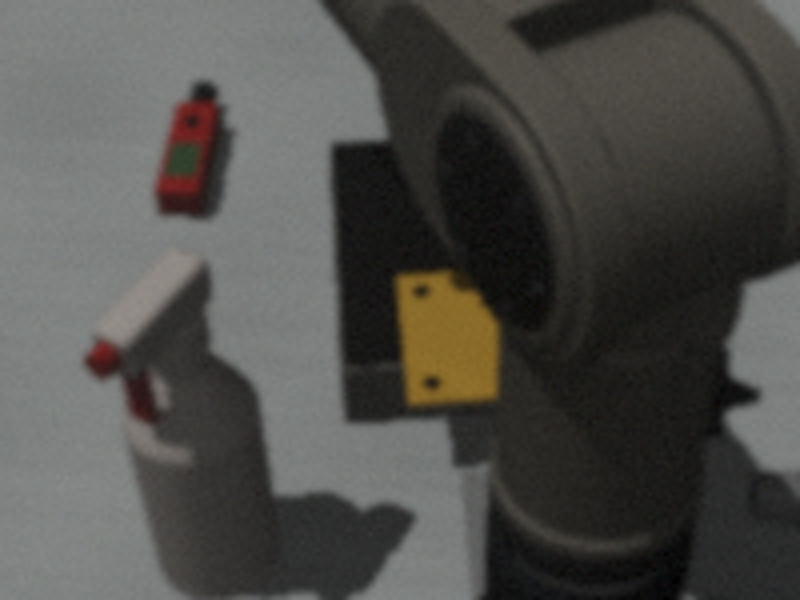

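The arm hides the lifter in this view; the plate and bottle are undisturbed. I'll look from the wrist instead.

```bash
python3 -c "
from h import *
wristpic('w3')"
```

```text
(no output)
```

View pics/w3.png

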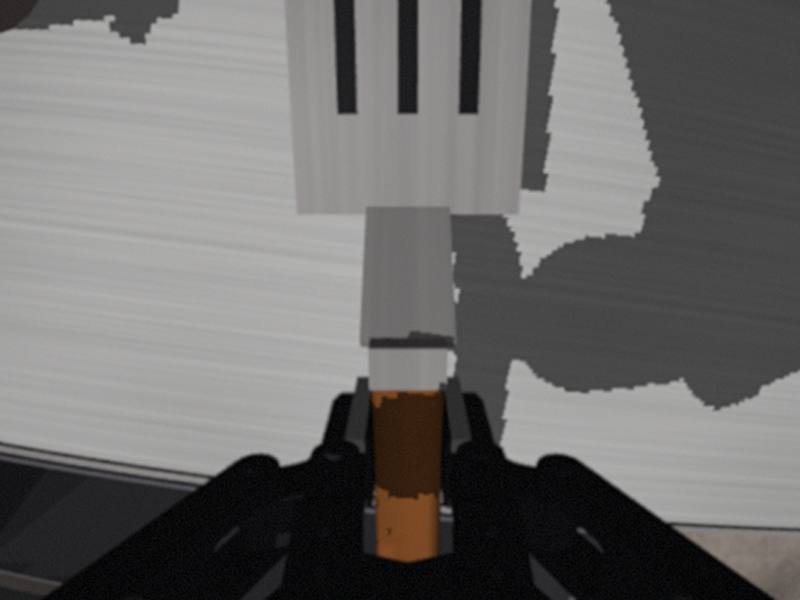

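Run:
```python
from h import *
np.set_printoptions(precision=4,suppress=True,linewidth=150)
im=dict(np.load("pics/w3.npz")); cam=im["cam"]
from scipy.optimize import brentq
for a,b in(((286,0),(532,0)),((291.5,110),(525.5,110)),((297,213),(519,213))):
    f=lambda z:np.linalg.norm(np.subtract(*unproj(im,[a,b],z,cam=cam)))-.07
    z=brentq(f,-.1,.15); print(z,unproj(im,[a,b],z,cam=cam))
print(arc(0,.14)-.008*Z, "rear expected",arc(0,.25)-.008*Z)
```

```text
0.04617792728422339 [[0.7379 0.0379 0.0462]
 [0.7284 0.1073 0.0462]]
0.046115178204192225 [[0.7679 0.0419 0.0461]
 [0.7584 0.1113 0.0461]]
0.046893576177141266 [[0.7985 0.0459 0.0469]
 [0.789  0.1153 0.0469]]
[0.6852 0.0655 0.047 ] rear expected [0.7942 0.0804 0.047 ]
```

Run:
```python
from h import *
np.set_printoptions(precision=3,suppress=True,linewidth=150)
print("hit",movel(tcp_for(arc(0,.076)-.008*Z,0)[0],.08,contact_N=8)); print(read_state()["eef_pos"],tcp_for(arc(0,.076)-.008*Z,0)[0])
for al in(0,10,20,30,40):
    p,R=tcp_for(arc(al,.076),al*.4); movel(p,.05,rotation=R); print(al,read_state()["force"])
print(read_state()["time"]); wristpic("w4")
```

```text
hit False
[0.791 0.08  0.058] [0.79  0.08  0.058]
0 [ 0.042  0.473 -2.414]
10 [ 0.664 -0.237 -3.334]
20 [-0.186 -0.003 -4.016]
30 [ 1.068  0.16  -2.658]
40 [ 1.257  0.285 -2.974]
21.65
```

View pics/w4.png

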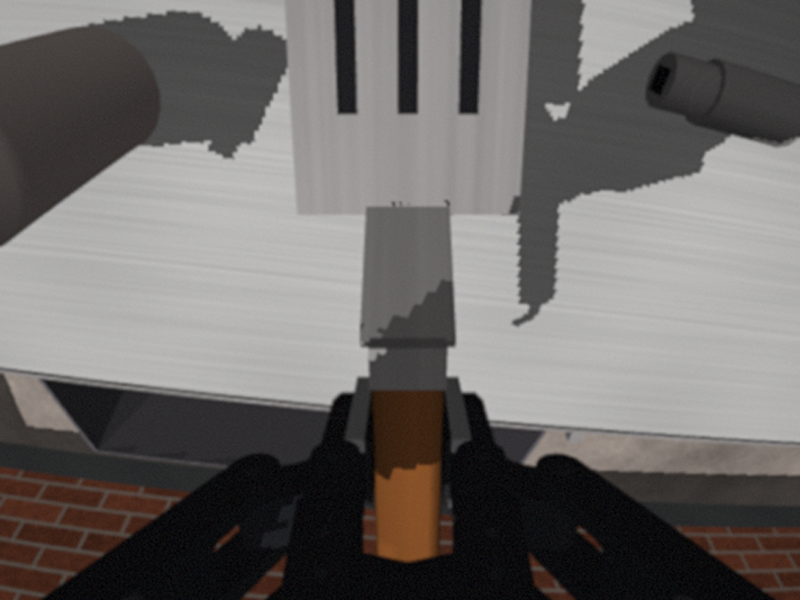

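The wrist view shows the lifter unslipped in the grip, the bottle clear at left and the socket at right; the plate is out of frame. One look from the scene camera.

```bash
python3 -c "
from h import *
a=get_image('scene')['color'][110:260,180:330,::-1]; b=get_image('top')['color'][120:270,170:320,::-1]
cv2.imwrite('pics/st5.png',cv2.resize(np.hstack([a,b]),(800,400),interpolation=cv2.INTER_CUBIC))"
```

```text
(no output)
```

View pics/st5.png

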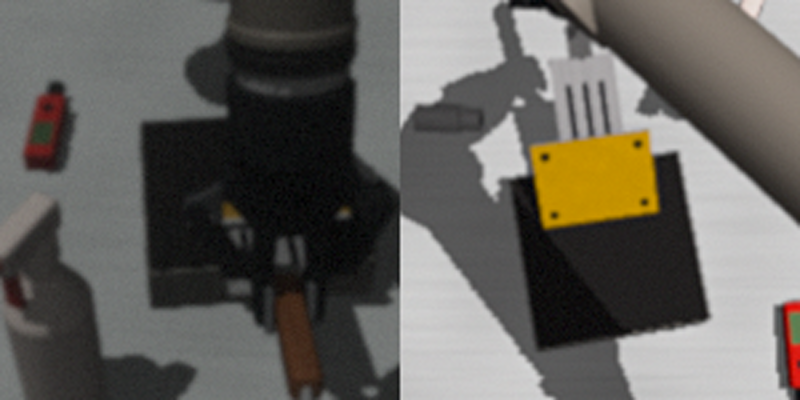

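The top view (right half) shows the plate tilted up on the blade. Its near edge is at the original line, so it is pivoting without sliding. I'll carry on over the top.

Run:
```python
from h import *
np.set_printoptions(precision=3,suppress=True,linewidth=150)
for al,v in((50,.05),(60,.05),(70,.05),(80,.04),(88,.03),(94,.02),(100,.02),(106,.03)):
    p,R=tcp_for(arc(al,.076),min(25,al*.4)); movel(p,v,rotation=R); print(al,read_state()["force"])
dwell(.3)
p,R=tcp_for(arc(100,.076)+.1*U+.06*Z,20); movel(p,.2,rotation=R)
print(read_state()["time"])
a=get_image('scene')['color'][110:260,180:330,::-1]; b=get_image('top')['color'][120:270,170:320,::-1]
cv2.imwrite('pics/st6.png',cv2.resize(np.hstack([a,b]),(800,400),interpolation=cv2.INTER_CUBIC))
```

```text
50 [ 0.68  -0.274 -2.051]
60 [ 0.906 -0.302 -2.317]
70 [ 1.005  0.25  -1.084]
80 [-0.164  0.765 -1.542]
88 [-0.376 -1.006 -2.828]
94 [ 0.939  0.268 -1.544]
100 [ 0.822  0.451 -2.498]
106 [ 0.118 -0.536 -1.906]
27.1083
```

View pics/st6.png

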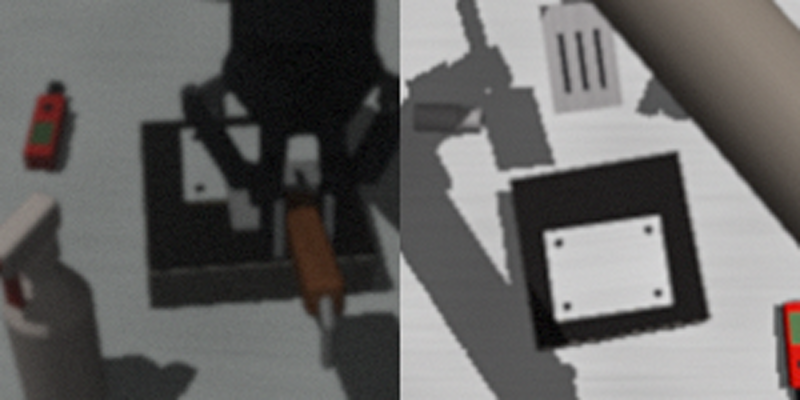

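The plate lies flat, bare side up and fully on the mat; its corners in the right half are about (545,233), (660,215), (673,303) and (556,322). Now I'll return the lifter.

Run:
```python
from h import *
np.set_printoptions(precision=3,suppress=True,linewidth=150)
p,R=tcp_for(arc(0,.14)+.31*Z,0); movel(p,.25,rotation=R)
q=np.array([.3735,-.3418,0])
reach(q+.37*Z,down(-88.8)); movel(q+.04*Z,.25)
print(movel(q+.0135*Z,.05,contact_N=6),read_state()["eef_pos"])
ungrasp(); movel(q+.25*Z,.2); dwell(.5)
print(read_state()["time"],read_state()["q"])
a=get_image('top')['color'][70:320,120:420,::-1]
cv2.imwrite('pics/t7.png',cv2.resize(a,(720,600),interpolation=cv2.INTER_CUBIC))
```

```text
True [ 0.373 -0.341  0.013]
35.425 [-13.463  12.405  59.312 106.836 -11.511  67.373 -38.995]
```

View pics/t7.png

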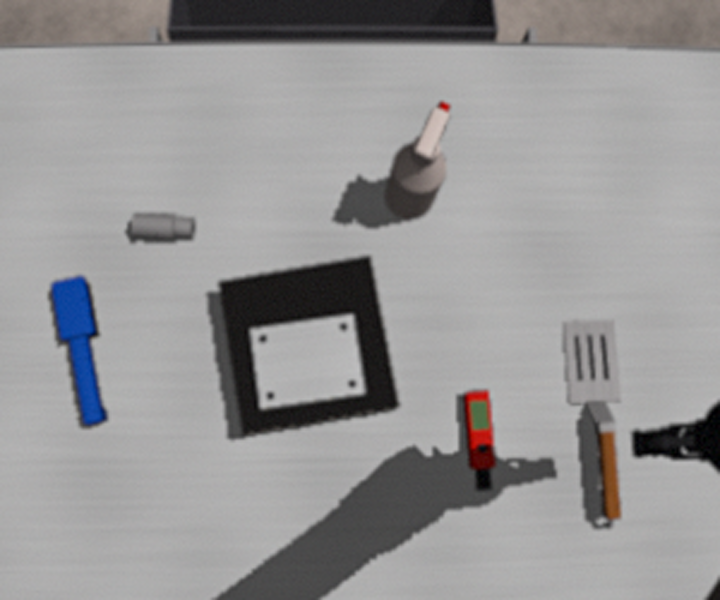

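The picture shows the plate bare side up on the paver (305,360), the gauge screen up on the shelf (480,435) and the lifter flat at its old place (595,420). The bottle, socket and brush have not moved.

```bash
python3 -c "
from bench import *
print(job_done())"
```

```text
the job is handed in; nothing more can be done
None
```

The job is handed in at about 35 s: the plate lies flat on the paver bare side up and the gripper never touched it, the gauge is on the shelf screen up, the lifter is back flat where it first lay, and the bottle, socket and brush are unmoved.

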